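# Hang up the ear defenders and test the hook with a tug

### The job

Hang the ear defenders by the middle of their headband on the hook of the bench stand, and push them right back along its arm until the band meets the backplate. Still holding the band, tug straight down gently, with a steady pull of about 10 N for a second, to be sure they are held; then let go and leave them hanging still. The hook's height is not measured, so feel for it: never load the hook with more than 25 N, and leave the other things on the bench where they are.

Things in the scene. Friction and masses are not known exactly. Their poses are not given: they have to be found in the camera images.
- ears: Ear defenders, rigid, 0.20 to 0.35 kg, standing on two grey cups, black headband above. Origin midway between the cups, level with their flat feet; z up, y from cup to cup, x across the band. Cups 56 mm (x), 76 mm tall, 48 to 87 mm out along y. Band 24 mm wide (x), 5 mm thick, an arch in y-z: centre line of radius 72 mm about z = 101 mm, its middle 37 mm flat.
- band_top (a point): Middle of the headband's underside, the part that goes on the hook: 168 mm above the ears' origin; axes as the ears'.
- band_side (a point): Where the band can be grasped from above across its 24 mm width, leaving the middle free for the hook: in the band, 38 mm from the middle along +y, 161 mm above the ears' origin. The mirrored point at -y serves as well.
- hook_stand: Steel stand fixed to the bench; its post carries a hook: a round level bar 10 mm thick along -x at y = 0, 72 mm long, end upturned. Origin on the bench under the seat: with the band right back, band_top is at x = 0, y = 0 here; x points to the post, z up. Height of the bar's top varies: 190 to 225 mm above the bench, not measured. The arm is sprung: it yields 1 mm down per 3 N.
- post_foot (a point): Foot of the stand's post, at x = 32 mm in the stand's frame, on the 10 mm thick base (130 mm wide, x = 8 to 128 mm). Post 20 mm square, top 205 mm above the bench. Its clamp is 30 mm square with a knob to +y reaching y = 40 mm, 17 to 47 mm below the top of the bar. Backplate 28 mm wide, face at x = +12 mm, from 37 mm below to 13 mm above the top of the bar.
- tip_foot (a point): Point on the bench below the hook's free end, x = -60 mm in the stand's frame, where the bar turns up and outward; the tip ends 21 mm above the top of the bar, at x = -68 mm.
- spray: Bystander: upright spray can, 64 mm across, 190 mm tall, at the back.
- tube: Bystander: upright offcut of 50 mm square steel tube, 180 mm tall, at the left side.
- square: Bystander: small steel square lying flat, 150 by 90 mm, up to 14 mm thick, near the robot.
- magnet: Bystander: square welding magnet, 50 mm wide, with a stud, 30 mm tall in all, in the middle of the bench between the places of ear defenders and stand.
- hammer: Bystander: hammer lying on the left, 260 mm long.
- disc: Bystander: grinding disc lying flat on the right, 116 mm across, 6 mm thick.
Things that resemble listed ones, but are neither listed nor needed, are in the scene too. Several things look just like the ears: the one meant starts farthest from the robot's base.

How it is judged:
By the outcome, as a careful person would: the job done as asked, in the order asked, and still so for the second after the job is handed in, with the robot touching nothing.
It also fails if it takes over 67 s, if anything falls off the work surface, if the arm or the gripper's body presses on something with over 40 N, if the wrist force passes 120 N, or if a joint passes its speed limit or range.

### The arm

A 7-joint arm with a two-finger parallel gripper is mounted at the origin on the work surface. World frame = base frame: x ahead of the robot, y to its left, z up, the work surface at z = 0. Lengths are in m, angles in rad, forces in N, time in s.
With the tool pointing down it reaches from about 0.35 to 0.9 m from the base axis. Payload 19.9 kg.
Tool frame: the origin (TCP) lies at the centre of the arm's flange, where the gripper is bolted on; the fingertips stand 173 mm ahead of it and the grasp point (between the pads) lies 155 mm ahead of it; z points along the fingers, y is the line along which they close (so a half turn about z gives the same grasp; the last joint's range is limited). The gripper opens to 85 mm and grips with 20 to 120 N. Pads are 22 mm wide; open, the fingers measure 114 mm over their backs; the gripper's body (76 mm by 85 mm) begins 54 mm behind the grasp point. The pads swing forward as they close: fully open they stand 13 mm farther back than shut.
Start: joints at [1.087, 0.417, -0.01, 1.614, 0.005, 1.111, -0.053], TCP at [0.267, -0.565, 0.405] pointing down, gripper open.
Joint ranges: [-2.81, 2.81], [-0.39, 2.02], [-1.27, 1.25], [0.06, 2.57], [-1.19, 4.33], [0.19, 2], [-2.82, 2.82]. Speed limits (rad/s): [1.89, 1.89, 2.39, 2.39, 3.01, 3.01, 3.01].

### API

Orientations are given as a unit quaternion [w, x, y, z].
In Python, from station import read_state, camera, camera_model, sign_off gives the robot as it stands.
- The arm moves only by the tool jog_arm, never from a script. Its argument "plan" is text: rows parted by semicolons, each of 6 numbers parted by spaces: the shift along the world's x, y, z in mm, then the turn, a rotation vector about the world's x, y, z in rad. In form: x y z ax ay az; .... A call has 1 to 5 rows; each row shifts and turns the commanded pose from where the row before left it; what a row does not reach is not made up. A row lasts 1/12 s, in which the tool goes at most 41.7 mm and 7.16 degrees, less where a joint would pass 70% of its speed; a pose out of reach is approached as far as the arm can. A call with a gripper value outside its range is refused whole. "jaw" is the opening, from -1 (shut) to 1 (fully open), so that 0 is half open, set as the call begins (left out, the last holds). The fingers move at their own pace and stop on an object; "force" is the grip in N (left out, the last holds). Time passes only in rows, so rows that do not move let the fingers close. It gives the time, the measured TCP pose, the force, the opening and the grip force at its end, in the units of the state.
- read_state(): the state, without advancing time (a new reading comes with each control period).
- camera(name): name is "scene" or "top" or "wrist"; returns the picture (480x640x3 uint8, red, green, blue); there is no depth.
- camera_model(name): a dict with "K" (3x3 intrinsics, pixels), "rvec" (rotation vector, rad) and "tvec" (3), from world to camera coordinates, as OpenCV has them. Camera axes: x right, y down, z forward; pixel columns grow to the right and rows downward; lengths in m; the calibration is good to about 2 mm. A picture is of the moment at which its call begins: read the wrist's pose just before it. camera_model takes no time and is no camera call; for the wrist camera it gives the pose at the moment of the call.
- sign_off(): hands the job in; it is judged then, once.
The state is a dict: "t": time; "joint_pos": joint angles; "qvel": joint speeds; "tau": joint torques, N m; "eef_pos": TCP position; "orientation": TCP orientation; "force": force on the tool from outside, world axes, zero at the start; "moment": the same for the moment, N m; "finger_gap": opening from 0.0 (shut) to 1.0 (fully open); "gripper_force": force on a finger pad.
Only numpy, scipy, OpenCV 4.12 (cv2) and the standard library are available. Lean on these libraries where they do the work, as an engineer would, in place of code of your own. Each camera call takes 0.05 s, during which the arm holds its last target. There are 200 camera calls.

## Working session

There is one attempt and no reset: what is moved stays moved. The work goes in short steps, Python scripts to look and compute and a tool call to move; the robot and the scene stay as the last step left them, time stands still between calls to the robot, and variables do not carry over. Pictures are saved under pics/ and viewed, at most 12 in all, crops included, and the job is handed in when it is done.

Besides the shell and the picture viewer there is one more tool, called after "Call:" as name(argument=value, ...) on one line, values as JSON. jog_arm: Moves the arm, as the interface text tells. Its arguments: {"type":"object","properties":{"plan":{"type":"string"},"jaw":{"type":"number"},"force":{"type":"number"}},"required":["plan"]}

```bash
ls; mkdir -p pics; python3 - <<'E'
from station import *
import cv2,numpy as np
s=read_state();print(s)
for n in("scene","top"):
    im=camera(n);cv2.imwrite(f"pics/{n}0.png",im[:,:,::-1])
    m=camera_model(n);print(n,{k:np.round(v,4).tolist() for k,v in m.items()})
E
```

```text
pics
{'t': 0.0, 'joint_pos': array([ 1.08751231,  0.4179925 , -0.01029877,  1.61414887,  0.00468752,
        1.11067699, -0.05301098]), 'qvel': array([-1.61759894e-03,  8.31022782e-04, -1.42719683e-04, -5.90543977e-05,
        3.09618759e-04,  1.38079231e-03,  1.20216395e-03]), 'tau': array([ 2.84065711e-03, -8.64452505e+01,  6.80268724e-01, -4.34917831e+01,
        1.92601781e-02,  7.51452288e-03,  1.30347172e-05]), 'eef_pos': array([ 0.26717307, -0.56488163,  0.40405922]), 'orientation': array([-5.76150480e-04,  9.75703565e-01,  2.19094027e-01, -1.70716742e-04]), 'force': array([0.08598622, 0.46326739, 0.68105022]), 'moment': array([ 0.00175889,  0.00939786, -0.01497812]), 'gripper_force': 0.0, 'finger_gap': 1.0011188433968108}
scene {'K': [[488.2438, 0.0, 314.7529], [0.0, 488.2438, 237.5326], [0.0, 0.0, 1.0]], 'rvec': [1.8868, 1.7275, -0.6204], 'tvec': [-0.0282, -0.2905, 1.5903]}
top {'K': [[501.8489, 0.0, 321.8732], [0.0, 501.8489, 243.5851], [0.0, 0.0, 1.0]], 'rvec': [2.1366, -2.0636, 0.2214], 'tvec': [-0.0301, 0.5092, 1.4785]}
```

View pics/scene0.png

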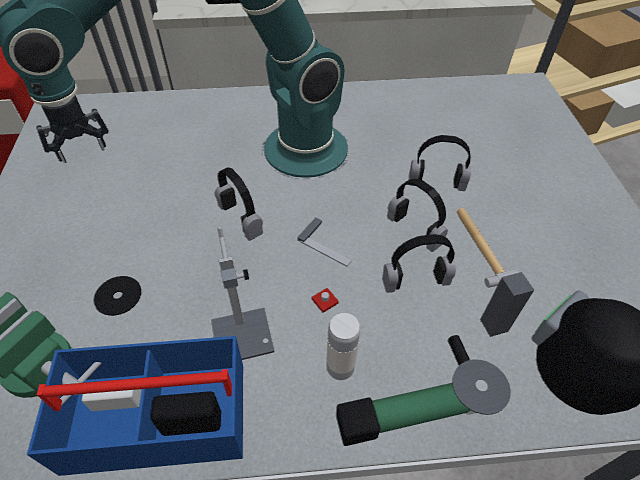

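View pics/top0.png

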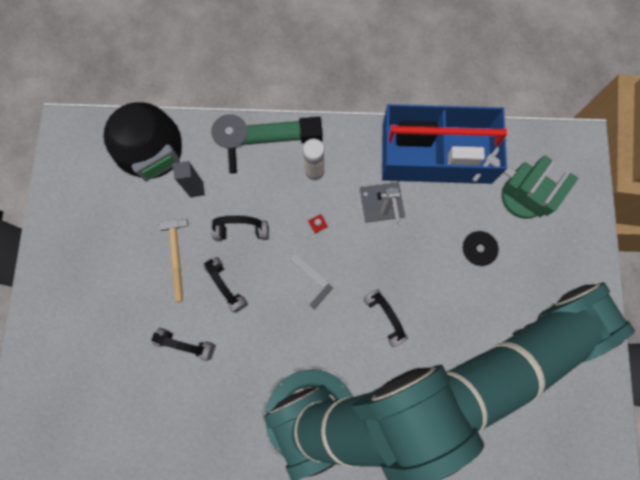

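```bash
cat > h.py <<'E'
from station import *
import cv2,numpy as np
def ray(n,uv,m=None):
    m=m or camera_model(n);R=cv2.Rodrigues(np.array(m["rvec"]))[0];t=np.array(m["tvec"]).ravel()
    p=cv2.undistortPoints(np.array([[uv]],float),np.array(m["K"]),None)[0,0]
    return -R.T@t,R.T@np.array([p[0],p[1],1])
def onz(n,uv,z,m=None):
    c,d=ray(n,uv,m);return c+d*(z-c[2])/d[2]
def tri(r1,r2):
    (a,d),(b,e)=r1,r2;s=np.linalg.lstsq(np.c_[d,-e],b-a,rcond=None)[0]
    p,q=a+s[0]*d,b+s[1]*e;return (p+q)/2,np.linalg.norm(p-q)
def proj(n,P,m=None):
    m=m or camera_model(n)
    return cv2.projectPoints(np.array(P,float).reshape(-1,3),np.array(m["rvec"]),np.array(m["tvec"]),np.array(m["K"]),None)[0][:,0]
def crop(im,x0,y0,x1,y1,f):
    c=cv2.resize(im[y0:y1,x0:x1],None,fx=f,fy=f,interpolation=cv2.INTER_CUBIC)
    for x in range(-(-x0//10)*10,x1,10):
        cv2.line(c,((x-x0)*f,0),((x-x0)*f,6 if x%50 else 16),(0,0,255),1)
    for y in range(-(-y0//10)*10,y1,10):
        cv2.line(c,(0,(y-y0)*f),(6 if y%50 else 16,(y-y0)*f),(0,0,255),1)
    return c
E
python3 - <<'E'
from h import *
s=cv2.imread("pics/scene0.png");t=cv2.imread("pics/top0.png")
o=np.zeros((600,800,3),np.uint8)
def put(c,x,y): c=c[:600-y,:800-x];o[y:y+c.shape[0],x:x+c.shape[1]]=c
put(crop(s,375,225,470,300,4),0,0)
put(crop(t,200,205,280,250,5),0,310)
put(crop(s,205,220,285,365,4),400,0)
put(crop(t,355,175,410,235,4),580,350) if 0 else None
cv2.imwrite("pics/c1.png",o)
for n,uv in(("top",(240,226)),("top",(386,318)),("top",(183,344)),("top",(225,284))):
    print(np.round(onz(n,uv,.1),3))
for n,im in(("scene",s),("top",t)):
    hs=cv2.cvtColor(im,cv2.COLOR_BGR2HSV)
E
```

```text
[0.546 0.234 0.1  ]
[ 0.288 -0.205  0.1  ]
[0.194 0.372 0.1  ]
[0.37  0.265 0.1  ]
```

View pics/c1.png

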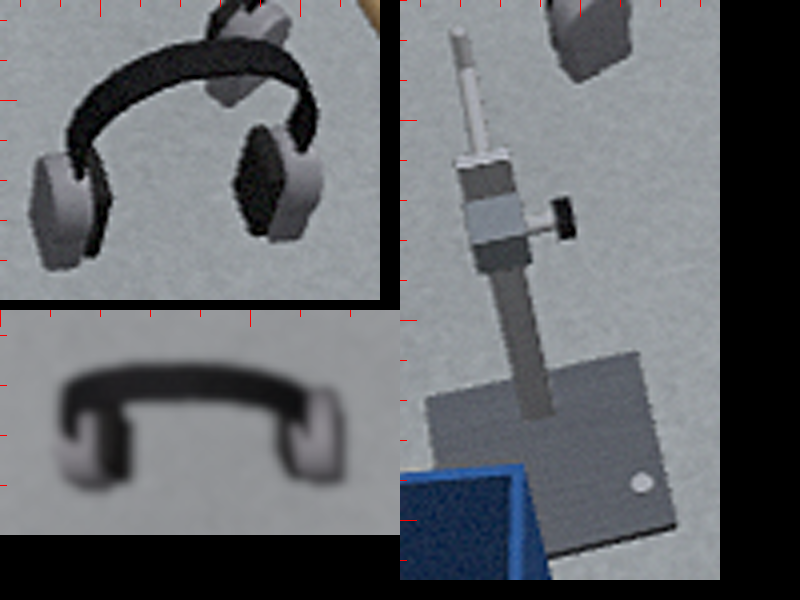

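```bash
python3 - <<'E'
from h import *
p,e=tri(ray("top",(238,219.4)),ray("scene",(424,240)));print("band",p.round(4),e)
C=[onz("scene",u,.01) for u in((211.7,320),(264.5,308.2),(274,351.2))]
print("base",np.round(C,4).tolist(),np.linalg.norm(C[0]-C[1]),np.linalg.norm(C[2]-C[1]))
v=C[2]-C[1];print("yaw x",np.degrees(np.arctan2(v[1],v[0])), "y:",np.degrees(np.arctan2(*(C[1]-C[0])[[1,0]])))
m=camera_model("wrist");R=cv2.Rodrigues(np.array(m["rvec"]))[0];c=-R.T@np.array(m["tvec"]).ravel()
print("wrist",c,R.round(3).tolist(),np.array(m["K"]).tolist(),read_state()["eef_pos"])
t=cv2.imread("pics/top0.png")
o=np.hstack([crop(t,350,175,410,235,8)])
cv2.imwrite("pics/c2.png",o)
E
```

```text
band [0.5477 0.2299 0.1691] 0.003013638181196449
base [[0.6216, -0.2755, 0.01], [0.5997, -0.1486, 0.01], [0.7162, -0.1297, 0.01]] 0.12870676144501852 0.11802004374137816
yaw x 9.247383400697945 y: 99.78201070027175
wrist [ 0.33766153 -0.53099816  0.37398994] [[0.428, -0.904, -0.0], [-0.859, -0.407, 0.31], [-0.28, -0.132, -0.951]] [[334.2311214485422, 0.0, 322.73500042996994], [0.0, 334.2311214485422, 238.99491113935153], [0.0, 0.0, 1.0]] [ 0.26719295 -0.56487366  0.40412925]
```

View pics/c2.png

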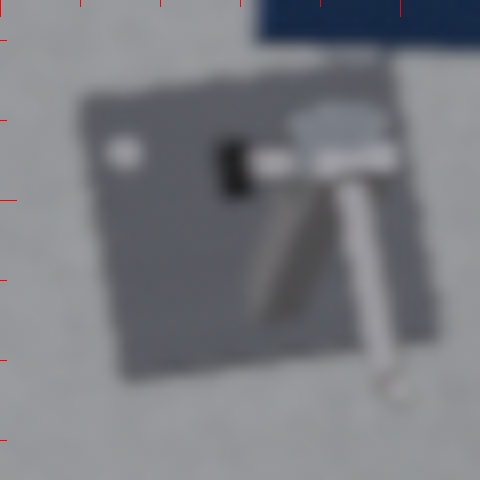

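Four sets of ear defenders show (top view): (386,318) at 0.35 m from the base, (183,344) at 0.42 m, (225,284) at 0.46 m, and (240,226) at 0.59 m. The last is the farthest, so it is the one meant. In the scene view it is at (420,262), and the crop shows it clearly, with band height 0.169 as expected. The stand's bar runs from (393,197) to its tip at (400,224) in the top view. Next I go above the ears for a wrist view.

Call:
jog_arm(plan="11.2 31.8 1 0 0 0.05; 11.2 31.8 1 0 0 0.05; 11.2 31.8 1 0 0 0.05; 11.2 31.8 1 0 0 0.05; 11.2 31.8 1 0 0 0.05", jaw=1)

```text
t: 0.52
eef_pos: [0.3234, -0.4043, 0.4094]
orientation: [-0.0, 0.94, 0.34, -0.0]
force: [1.3, -0.7, 0.2]
finger_gap: 1.005
gripper_force: 0.0
```

Call:
jog_arm(plan="11.2 31.8 1 0 0 0.05; 11.2 31.8 1 0 0 0.05; 11.2 31.8 1 0 0 0.05; 11.2 31.8 1 0 0 0.05; 11.2 31.8 1 0 0 0.05")

```text
t: 0.93
eef_pos: [0.3793, -0.2453, 0.4146]
orientation: [-0.0, 0.891, 0.455, -0.0]
force: [0.9, 0.7, 0.1]
finger_gap: 0.996
gripper_force: 0.0
```

Call:
jog_arm(plan="11.2 31.8 1 0 0 0.05; 11.2 31.8 1 0 0 0.05; 11.2 31.8 1 0 0 0.05; 11.2 31.8 1 0 0 0.05; 11.2 31.8 1 0 0 0.05")

```text
t: 1.35
eef_pos: [0.4353, -0.0863, 0.4197]
orientation: [0.0, 0.827, 0.562, -0.0]
force: [0.9, -0.7, -0.5]
finger_gap: 0.999
gripper_force: 0.0
```

Call:
jog_arm(plan="11.2 31.8 1 0 0 0.05; 11.2 31.8 1 0 0 0.05; 11.2 31.8 1 0 0 0.05; 11.2 31.8 1 0 0 0.05; 11.2 31.8 1 0 0 0.05")

```text
t: 1.77
eef_pos: [0.4914, 0.0726, 0.4247]
orientation: [0.0, 0.75, 0.661, -0.0]
force: [0.9, -1.1, -0.4]
finger_gap: 1.002
gripper_force: 0.0
```

Call:
jog_arm(plan="11.2 31.8 1 0 0 0.05; 11.2 31.8 1 0 0 0.05; 11.2 31.8 1 0 0 0.05; 11.2 31.8 1 0 0 0.05; 11.2 31.8 1 0 0 0.05")

```text
t: 2.18
eef_pos: [0.5475, 0.2315, 0.4294]
orientation: [-0.0, 0.662, 0.749, -0.0]
force: [0.6, -0.3, -0.1]
finger_gap: 1.001
gripper_force: 0.0
```

Call:
jog_arm(plan="0 0 0 0 0 0;0 0 0 0 0 0;0 0 0 0 0 0")

```text
t: 2.43
eef_pos: [0.5472, 0.2296, 0.4292]
orientation: [-0.0, 0.663, 0.748, -0.001]
force: [0.6, -0.3, -0.4]
finger_gap: 1.0
gripper_force: 0.0
```

```bash
python3 - <<'E'
from h import *
import json
s=read_state();print(s["t"],s["eef_pos"],s["orientation"],s["force"])
m=camera_model("wrist");im=camera("wrist")[:,:,::-1].copy()
json.dump({k:np.array(v).tolist() for k,v in m.items()},open("m1.json","w"))
cv2.imwrite("pics/w1.png",im)
E
```

```text
2.4333 [0.54718771 0.22959982 0.42917039] [-1.59219797e-04  6.63238599e-01  7.48407819e-01 -5.21064622e-04] [ 0.57779567 -0.29940574 -0.36281556]
```

View pics/w1.png

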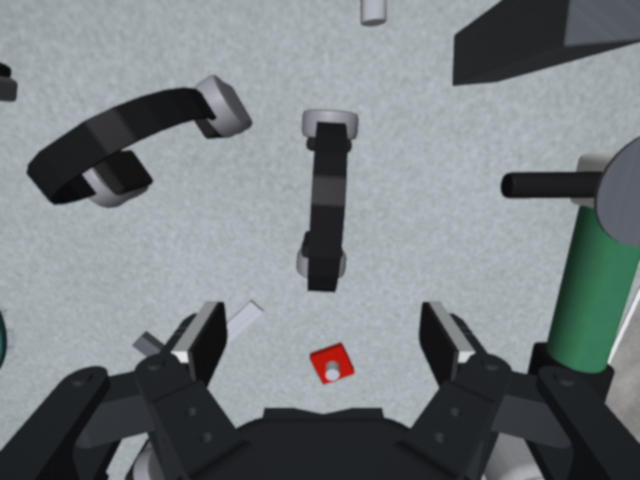

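```bash
python3 - <<'E'
from h import *
import json
m=json.load(open("m1.json"));im=cv2.imread("pics/w1.png")
v=im.max(2)
rows=list(range(155,255,2));pts=[];w=[]
for r in rows:
    x=np.where(v[r,285:370]<85)[0]+285
    pts.append(((x.min()+x.max())/2,r));w.append(x.max()-x.min()+1)
print(list(zip(rows[::6],[p[0] for p in pts][::6],w[::6])))
print("flat grey",[int(v[r,329]) for r in range(165,222,3)])
c=onz("wrist",(329,191.5),.173,m)[:2]
for k in range(8):
    P=[]
    for p in pts:
        z=.173
        for _ in range(30):
            q=onz("wrist",p,z,m);s=q[1]-c[1]
            z=.173 if abs(s)<.0185 else .101+np.sqrt(max(.0745**2-s*s,0))
        P.append(q)
    P=np.array(P);
    a=np.polyfit(P[:,1],P[:,0],1)
print("c",c,"slope dx/dy",a[0],"res mm",1e3*np.std(P[:,0]-np.polyval(a,P[:,1])),"yaw deg",-np.degrees(np.arctan(a[0])),"y range",P[:,1].min(),P[:,1].max(),"x at c",np.polyval(a,c[1]))
i=len(rows)//3
for r in(180,190,200):
    j=rows.index(r) if r in rows else rows.index(r+1);l=onz("wrist",(pts[j][0]-w[j]/2,r),.173,m);h=onz("wrist",(pts[j][0]+w[j]/2,r),.173,m);print("width",np.linalg.norm(h-l))
# cup feet in scene for centre check
ct,e=tri(ray("top",(399.75,223.75)),ray("scene",(219.5,228)));rt,e2=tri(ray("top",(393.5,197.5)),ray("scene",(226,258.7)))
print("tip",ct,e,"root",rt,e2)
# foil: where tips of the flat appear
for y in(.2115,.2485):print(0)
E
```

```text
[(155, np.float64(330.5), np.int64(32)), (167, np.float64(329.5), np.int64(32)), (179, np.float64(329.0), np.int64(33)), (191, np.float64(328.5), np.int64(32)), (203, np.float64(328.0), np.int64(33)), (215, np.float64(327.0), np.int64(33)), (227, np.float64(326.0), np.int64(33)), (239, np.float64(322.5), np.int64(38)), (251, np.float64(321.5), np.int64(42))]
flat grey [34, 35, 35, 36, 52, 64, 65, 65, 65, 66, 66, 67, 66, 56, 37, 35, 35, 35, 35]
c [0.54522907 0.26922665] slope dx/dy -0.035738852367866385 res mm 0.6014365641348042 yaw deg 2.0468142601448975 y range 0.21755263505758343 0.293174104240229 x at c 0.5445698500659244
width 0.022190742577057453
width 0.021718710338373103
width 0.022607983603168205
tip [ 0.53149451 -0.22528944  0.23831034] 0.003016073658632099 root [ 0.60867454 -0.21003709  0.22820891] 0.004293132006704737
0
0
```

```bash
python3 - <<'E'
from h import *
import json
m=json.load(open("m1.json"));im=cv2.imread("pics/w1.png");v=im.max(2)
print("flat edge if row 204.5:",onz("wrist",(328,204.5),.173,m),"c",onz("wrist",(328,204.5),.173,m)[1]-.0185)
print("far cup",onz("wrist",(330,109),.076,m)[1]-.087)
def solve(u,off):
    ys=np.linspace(.2,.28,801);P=np.c_[.545-0*ys,ys+off,.035+0*ys];return ys[np.argmin(abs(proj("scene",P)[:,0]-u))]
print("scene",solve(382.5,-.087),solve(455.5,.087))
c=.239
for k in range(3):
    P=[]
    for r in list(range(155,229,2))+list(range(268,286,2)):
        x=np.where(v[r,300:350]<60 if r>240 else v[r,300:350]<85)[0]+300
        p=((x.min()+x.max())/2,r);z=.15
        for _ in range(60):
            q=onz("wrist",p,z,m);s=abs(q[1]-c)
            zn=.173 if s<.0185 else .101+np.sqrt(max(.0745**2-s*s,0));z=.7*z+.3*zn
        P.append([*q,r,len(x)])
    P=np.array(P);a=np.polyfit(P[:,1],P[:,0],1)
print(a,1e3*np.std(P[:,0]-np.polyval(a,P[:,1])),"yaw",-np.degrees(np.arctan(a[0])),"x",np.polyval(a,c));print(P[::5].round(3))
s=read_state();print(s["eef_pos"])
t=cv2.imread("pics/w1.png")
cv2.imwrite("pics/c3.png",crop(t,280,90,380,310,2))
E
```

```text
flat edge if row 204.5: [0.54568192 0.26022441 0.173     ] c 0.24172440839513235
far cup 0.23982080291097077
scene 0.23710000000000003 0.2503
[-0.0614211   0.56141262] 0.17038934124905614 yaw 3.5147542707467516 x 0.5467329805421044
[[5.44e-01 2.92e-01 1.53e-01 1.55e+02 3.20e+01]
 [5.44e-01 2.86e-01 1.59e-01 1.65e+02 3.30e+01]
 [5.44e-01 2.79e-01 1.64e-01 1.75e+02 3.30e+01]
 [5.45e-01 2.73e-01 1.67e-01 1.85e+02 3.20e+01]
 [5.45e-01 2.66e-01 1.70e-01 1.95e+02 3.20e+01]
 [5.45e-01 2.60e-01 1.73e-01 2.05e+02 3.40e+01]
 [5.46e-01 2.53e-01 1.73e-01 2.15e+02 3.30e+01]
 [5.46e-01 2.46e-01 1.73e-01 2.25e+02 3.30e+01]
 [5.49e-01 2.06e-01 1.68e-01 2.74e+02 3.10e+01]
 [5.49e-01 1.94e-01 1.60e-01 2.84e+02 2.70e+01]]
[0.54722364 0.22909529 0.42937248]
```

Band middle is at about (0.547, 0.240), yaw 3.5°, band top z 0.173. I'll grasp at its −y side point, (0.549, 0.203, 0.161).

Call:
jog_arm(plan="0.4 -5.3 -17 0 0 -0.012;0.4 -5.3 -17 0 0 -0.012;0.4 -5.3 -17 0 0 -0.012;0.4 -5.3 -17 0 0 -0.012;0.4 -5.3 -17 0 0 -0.012")

```text
t: 2.9
eef_pos: [0.5492, 0.2018, 0.3441]
orientation: [0.0, 0.686, 0.727, -0.0]
force: [0.3, -0.1, -0.1]
finger_gap: 0.998
gripper_force: 0.0
```

Call:
jog_arm(plan="0 0 -10 0 0 0;0 0 -10 0 0 0;0 0 -8 0 0 0;0 0 -2 0 0 0;0 0 0 0 0 0")

```text
t: 3.32
eef_pos: [0.5492, 0.2037, 0.3145]
orientation: [-0.0, 0.685, 0.728, -0.0]
force: [-0.4, 0.5, 0.3]
finger_gap: 0.999
gripper_force: 0.0
```

```bash
python3 - <<'E'
from h import *
s=read_state();print(s["t"],s["eef_pos"],s["orientation"],s["force"])
im=camera("wrist")[:,:,::-1].copy();sc=camera("scene")[:,:,::-1].copy()
o=np.zeros((600,800,3),np.uint8);o[:480,:500]=im[:,70:570];o[:300,500:]=cv2.resize(sc[200:300,370:470],None,fx=3,fy=3)
cv2.imwrite("pics/w2.png",o)
E
```

```text
3.3167 [0.54916685 0.20372831 0.31453987] [-1.27974929e-04  6.85053563e-01  7.28492680e-01 -1.23402993e-04] [-0.39161318  0.52477929  0.28261158]
```

View pics/w2.png

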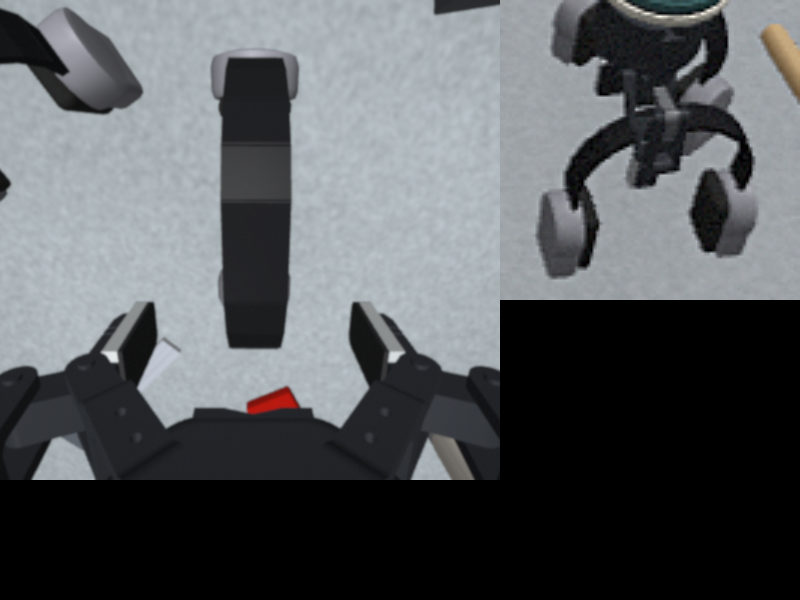

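```bash
python3 - <<'E'
from h import *
m=camera_model("wrist")
for r in(143,202,300,347):
    for z in(.173,.16): print(r,z,onz("wrist",(324,r),z,m).round(4))
print("wrist px of expected flat ends/middle/grasp",proj("wrist",[[.5455,.259,.173],[.5466,.2405,.173],[.5478,.222,.173],[.549,.2026,.163]],m).round(0).tolist())
sc=camera("scene");v=sc.max(2)
print("scene px of middle, sidepts, fingertip near",proj("scene",[[.5466,.2405,.173],[.549,.2026,.163],[.544,.278,.163],[.592,.2037,.15]]).round(1).tolist())
print("ears outer px", proj("scene",[[.55,.1535,.04],[.54,.3275,.04]]).round(1).tolist())
c,d=ray("scene",(314,237));print(c)
E
```

```text
143 0.173 [0.5441 0.279  0.173 ]
143 0.16 [0.5442 0.2785 0.16  ]
202 0.173 [0.5453 0.2597 0.173 ]
202 0.16 [0.5455 0.257  0.16  ]
300 0.173 [0.5476 0.2225 0.173 ]
300 0.16 [0.5481 0.2155 0.16  ]
347 0.173 [0.549  0.2018 0.173 ]
347 0.16 [0.5496 0.1924 0.16  ]
wrist px of expected flat ends/middle/grasp [[324.0, 204.0], [324.0, 255.0], [324.0, 301.0], [324.0, 331.0]]
scene px of middle, sidepts, fingertip near [[428.0, 238.3], [411.4, 243.0], [442.8, 239.1], [415.0, 261.2]]
ears outer px [[384.4, 275.7], [451.6, 267.6]]
[ 1.23709042 -0.08615318  1.03747629]
```

The facet edges at rows 202 and 300 give a flat of 37.2 mm centred at y = 0.241, which agrees. The fingers straddle the band evenly, so I close and lift.

Call:
jog_arm(plan="0 0 0 0 0 0;0 0 0 0 0 0;0 0 0 0 0 0;0 0 0 0 0 0;0 0 0 0 0 0", jaw=-1, force=80)

```text
t: 3.88
eef_pos: [0.5493, 0.2035, 0.3147]
orientation: [0.0, 0.685, 0.728, 0.0]
force: [0.4, -0.9, -0.7]
finger_gap: 0.298
gripper_force: 0.0
```

Call:
jog_arm(plan="0 0 0 0 0 0;0 0 0 0 0 0;0 0 0 0 0 0;0 0 0 0 0 0;0 0 0 0 0 0")

```text
t: 4.3
eef_pos: [0.5494, 0.2035, 0.315]
orientation: [0.0, 0.685, 0.728, 0.0]
force: [0.1, -0.9, 5.9]
finger_gap: 0.259
gripper_force: 78.4
```

Call:
jog_arm(plan="0 0 0 0 0 0;0 0 0 0 0 0;0 0 1 0 0 0;0 0 2 0 0 0;0 0 4 0 0 0")

```text
t: 4.72
eef_pos: [0.549, 0.2034, 0.3212]
orientation: [-0.0, 0.685, 0.728, -0.001]
force: [-0.5, -1.2, -2.4]
finger_gap: 0.259
gripper_force: 78.3
```

Call:
jog_arm(plan="0 0 10 0 0 0;0 0 20 0 0 0;0 0 25 0 0 0;0 0 25 0 0 0;0 0 15 0 0 0")

```text
t: 5.13
eef_pos: [0.5492, 0.2039, 0.42]
orientation: [0.001, 0.685, 0.728, 0.001]
force: [0.6, -0.1, -1.6]
finger_gap: 0.261
gripper_force: 78.6
```

Call:
jog_arm(plan="0 0 8 0 0 0;0 0 4 0 0 0;0 0 2 0 0 0;0 0 0 0 0 0;0 0 0 0 0 0")

```text
t: 5.55
eef_pos: [0.5491, 0.2034, 0.4298]
orientation: [-0.0, 0.685, 0.728, -0.001]
force: [0.6, 0.3, -1.5]
finger_gap: 0.262
gripper_force: 78.6
```

Call:
jog_arm(plan="0 0 0 0 0 0;0 0 0 0 0 0;0 0 0 0 0 0;0 0 0 0 0 0;0 0 0 0 0 0")

```text
t: 5.97
eef_pos: [0.5492, 0.2035, 0.4305]
orientation: [-0.0, 0.685, 0.728, -0.0]
force: [0.5, 0.2, -2.7]
finger_gap: 0.264
gripper_force: 78.6
```

```bash
python3 - <<'E'
from h import *
s=read_state();print(s["t"],s["eef_pos"],s["orientation"],s["force"],s["moment"],s["finger_gap"])
im=camera("wrist")[:,:,::-1].copy();sc=camera("scene")[:,:,::-1].copy()
cv2.imwrite("pics/s3raw.png",sc);cv2.imwrite("pics/w3raw.png",im)
o=np.zeros((600,800,3),np.uint8);o[:480,:400]=im[:,120:520];o[:480,400:]=cv2.resize(sc[180:300,370:470],None,fx=4,fy=4)
cv2.imwrite("pics/w3.png",o)
E
```

```text
5.9667 [0.54922726 0.20354857 0.43052683] [-9.68850185e-05  6.85192641e-01  7.28361875e-01 -1.18173525e-04] [ 0.49497314  0.17169115 -2.70161517] [-0.04877819  0.02408784 -0.02991885] 0.26369248479296714
```

View pics/w3.png

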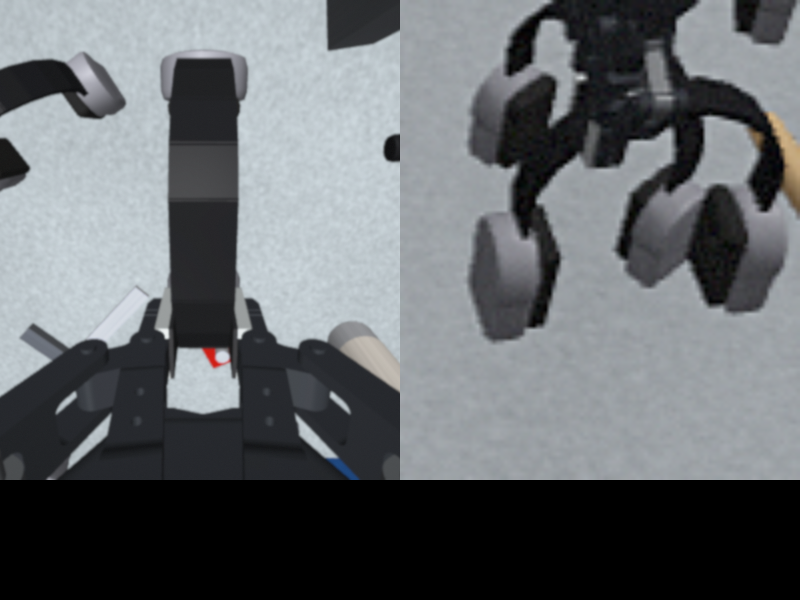

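Call:
jog_arm(plan="-8 -20 5 0 0 0.007;-8 -32 5 0 0 0.007;-8 -32 5 0 0 0.007;-8 -32 5 0 0 0.007;-8 -32 5 0 0 0.007")

```text
t: 6.48
eef_pos: [0.5086, 0.0542, 0.4559]
orientation: [0.0, 0.672, 0.74, 0.0]
force: [0.6, 0.6, -1.9]
finger_gap: 0.257
gripper_force: 78.7
```

Call:
jog_arm(plan="-5 -32 3 0 0 0.007;-5 -32 3 0 0 0.007;-5 -32 3 0 0 0.007;-5 -32 3 0 0 0.007;-5 -32 3 0 0 0.007")

```text
t: 6.9
eef_pos: [0.4836, -0.1059, 0.4711]
orientation: [0.0, 0.659, 0.752, 0.0]
force: [0.3, 0.2, -1.6]
finger_gap: 0.26
gripper_force: 78.7
```

Call:
jog_arm(plan="-2.6 -32 0 0 0 0.007;-2.6 -32 0 0 0 0.007;-2.6 -32 0 0 0 0.007;-2.6 -32 0 0 0 0.007;-2.6 -32 0 0 0 0.007")

```text
t: 7.32
eef_pos: [0.4708, -0.266, 0.4708]
orientation: [0.0, 0.646, 0.763, -0.0]
force: [0.9, 0.2, -1.8]
finger_gap: 0.261
gripper_force: 78.7
```

Call:
jog_arm(plan="0 -9 0 0 0 0;0 0 0 0 0 0;0 0 0 0 0 0;0 0 0 0 0 0;0 0 0 0 0 0")

```text
t: 7.73
eef_pos: [0.4715, -0.2723, 0.4708]
orientation: [0.0, 0.645, 0.764, 0.0]
force: [-0.4, -0.1, -2.0]
finger_gap: 0.264
gripper_force: 78.7
```

```bash
python3 - <<'E'
from h import *
import json
s=read_state();print(s["t"],s["eef_pos"],s["orientation"],s["force"],s["moment"],s["finger_gap"])
m=camera_model("wrist");im=camera("wrist")[:,:,::-1].copy()
json.dump({k:np.array(v).tolist() for k,v in m.items()},open("m4.json","w"))
cv2.imwrite("pics/w4.png",im)
E
```

```text
7.7333 [ 0.471526   -0.2723443   0.47081198] [5.35763926e-05 6.45441779e-01 7.63809470e-01 2.79772226e-05] [-0.37260642 -0.05222945 -1.9602622 ] [-0.12951013 -0.00867529 -0.0119098 ] 0.26365674944233974
```

View pics/w4.png

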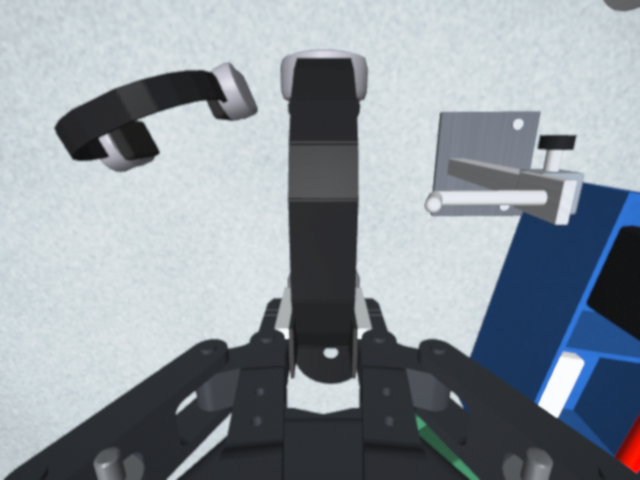

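```bash
python3 - <<'E'
from h import *
import json
m=json.load(open("m4.json"));im=cv2.imread("pics/w4.png");g=cv2.cvtColor(im,cv2.COLOR_BGR2HSV)
C=[];W=[]
for u in range(452,538,4):
    v=im[180:220,u].astype(int).min(1);x=np.where(v>165)[0]
    C.append((u,x.mean()+180));W.append(len(x))
C=np.array(C);print(C[::4].tolist(),W)
a=np.polyfit(C[:,0],C[:,1],1)
tip,e=tri(ray("wrist",(433,203.5),m),ray("scene",(219.5,228)));print("tip",tip,e)
rt,e=tri(ray("wrist",(546,np.polyval(a,546)),m),ray("scene",(226,259)));print("root",rt,e)
for z in(.185,.2,.215):
    p,q=[onz("wrist",(u,np.polyval(a,u)),z,m) for u in(452,538)]
    d=q-p;yaw=np.arctan2(d[1],d[0]);print(z,p.round(4),q.round(4),np.degrees(yaw),np.linalg.norm(d))
    f=onz("wrist",(433,203.5),z+.016,m);r=onz("wrist",(547,198),z,m);print("  tip-root dist",np.linalg.norm((f-r)[:2]),f.round(4),r.round(4))
B=[onz("wrist",u,.01,m) for u in((440,112),(540,111),(435,215))];print(np.round(B,4).tolist(),np.linalg.norm(B[0]-B[1]),np.linalg.norm(B[0]-B[2]))
v=B[0]-B[2];print("front edge yaw",np.degrees(np.arctan2(v[1],v[0]))-90,"mid",((B[0]+B[2])/2).round(4))
E
```

```text
[[452.0, 201.94444444444446], [468.0, 201.94444444444446], [484.0, 201.8235294117647], [500.0, 202.77272727272728], [516.0, 201.16666666666666], [532.0, 197.0]] [18, 18, 18, 18, 18, 18, 18, 17, 17, 17, 17, 17, 22, 24, 23, 17, 18, 13, 13, 13, 13, 13]
tip [ 0.53133645 -0.22605925  0.23820597] 0.0015344465473213472
root [ 0.60736013 -0.21191984  0.22570294] 0.0013040790155588525
0.185 [ 0.5653 -0.2308  0.185 ] [ 0.6297 -0.2159  0.185 ] 13.072468144308775 0.0661700854434465
  tip-root dist 0.09308718127056628 [ 0.5449 -0.231   0.201 ] [ 0.6365 -0.2145  0.185 ]
0.2 [ 0.5589 -0.2287  0.2   ] [ 0.6196 -0.2146  0.2   ] 13.07246814430876 0.06228814492572672
  tip-root dist 0.08793877610710553 [ 0.5394 -0.2287  0.216 ] [ 0.626  -0.2133  0.2   ]
0.215 [ 0.5526 -0.2265  0.215 ] [ 0.6095 -0.2133  0.215 ] 13.07246814430879 0.05840620440800685
  tip-root dist 0.0827908936840865 [ 0.5339 -0.2264  0.231 ] [ 0.6155 -0.2121  0.215 ]
[[0.593, -0.1501, 0.01], [0.7115, -0.1289, 0.01], [0.6215, -0.2748, 0.01]] 0.12033841373843335 0.12784072824633302
front edge yaw 12.869570934310374 mid [ 0.6073 -0.2125  0.01  ]
```

Bar: tip at (433,203), root at the plate at (547,198). Origin is about (0.602, −0.214), yaw 10°, bar top roughly 0.22 by triangulation. Now over the bar at x = −26 mm in the stand's frame.

Call:
jog_arm(plan="15 2.4 0 0 0 0.0014;24 3.6 0 0 0 0.0014;25 3.8 0 0 0 0.0014;25 3.6 0 0 0 0.0014;22 3.4 0 0 0 0.0014")

```text
t: 8.2
eef_pos: [0.5837, -0.2555, 0.4708]
orientation: [0.0, 0.643, 0.766, 0.0]
force: [-0.3, -1.5, -1.7]
finger_gap: 0.26
gripper_force: 78.8
```

Call:
jog_arm(plan="0 0 -20 0 0 0;0 0 -25 0 0 0;0 0 -25 0 0 0;0 0 -12 0 0 0;0 0 -4 0 0 0")

```text
t: 8.62
eef_pos: [0.582, -0.2561, 0.3828]
orientation: [-0.001, 0.643, 0.766, -0.0]
force: [-0.4, 0.3, -2.0]
finger_gap: 0.258
gripper_force: 78.8
```

Call:
jog_arm(plan="0 0 0 0 0 0;0 0 0 0 0 0;0 0 0 0 0 0;0 0 0 0 0 0;0 0 0 0 0 0")

```text
t: 9.03
eef_pos: [0.5823, -0.2567, 0.3856]
orientation: [0.001, 0.643, 0.766, 0.0]
force: [0.0, 0.9, -2.0]
finger_gap: 0.261
gripper_force: 78.8
```

```bash
python3 - <<'E'
from h import *
s=read_state();print(s["t"],s["eef_pos"],s["orientation"],s["force"],s["moment"],s["finger_gap"])
im=camera("wrist")[:,:,::-1].copy();sc=camera("scene")[:,:,::-1].copy()
cv2.imwrite("pics/s5raw.png",sc)
o=np.zeros((600,800,3),np.uint8);o[:480,:400]=im[:,120:520];o[:560,400:]=cv2.resize(sc[200:340,180:280],None,fx=4,fy=4)
cv2.imwrite("pics/w5.png",o)
E
```

```text
9.0333 [ 0.58233215 -0.25674936  0.38557177] [6.39543002e-04 6.43424780e-01 7.65509071e-01 7.68388581e-05] [ 0.01901178  0.86368115 -2.00083374] [-0.07322115 -0.02820021 -0.04362677] 0.2608911277216224
```

View pics/w5.png

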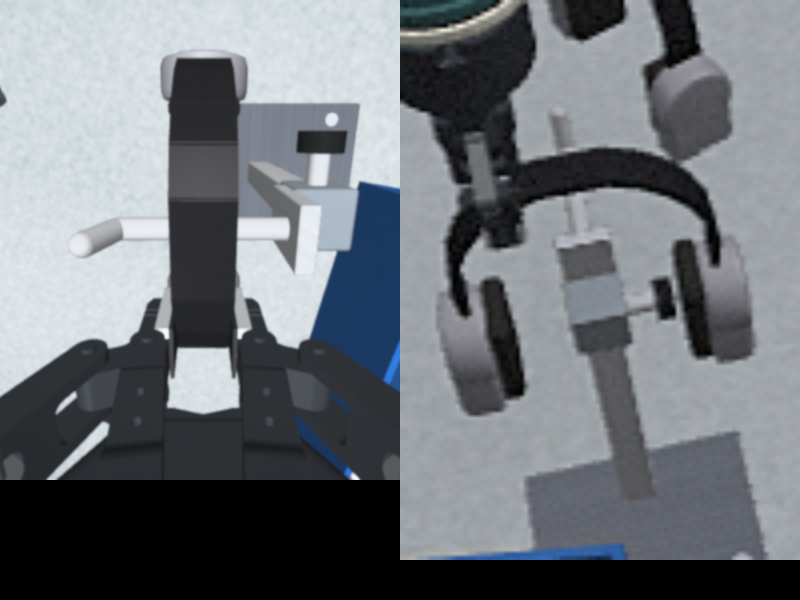

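The bar passes square under the middle of the flat: bar row 228, which lies under flat rows 200–300 once depth is allowed for. Now I feel downward.

Call:
jog_arm(plan="0 0 -2 0 0 0;0 0 -2 0 0 0;0 0 -2 0 0 0;0 0 -2 0 0 0;0 0 0 0 0 0")

```text
t: 9.55
eef_pos: [0.5821, -0.2567, 0.3761]
orientation: [-0.0, 0.643, 0.766, -0.0]
force: [0.1, 0.6, -2.3]
finger_gap: 0.259
gripper_force: 78.8
```

Call:
jog_arm(plan="0 0 -1 0 0 0;0 0 -1 0 0 0;0 0 -1 0 0 0;0 0 0 0 0 0;0 0 0 0 0 0")

```text
t: 9.97
eef_pos: [0.5822, -0.2567, 0.3736]
orientation: [-0.0, 0.643, 0.766, -0.0]
force: [0.6, -0.1, -2.1]
finger_gap: 0.259
gripper_force: 78.8
```

Call:
jog_arm(plan="0 0 -1 0 0 0;0 0 -1 0 0 0;0 0 -1 0 0 0;0 0 0 0 0 0;0 0 0 0 0 0")

```text
t: 10.38
eef_pos: [0.5822, -0.2567, 0.3706]
orientation: [-0.0, 0.643, 0.766, -0.0]
force: [0.1, -0.8, -2.8]
finger_gap: 0.255
gripper_force: 78.8
```

Call:
jog_arm(plan="0 0 -1 0 0 0;0 0 -1 0 0 0;0 0 -1 0 0 0;0 0 0 0 0 0;0 0 0 0 0 0")

```text
t: 10.8
eef_pos: [0.5823, -0.2567, 0.3678]
orientation: [0.0, 0.643, 0.766, 0.0]
force: [-1.3, 0.5, 1.8]
finger_gap: 0.261
gripper_force: 79.5
```

Call:
jog_arm(plan="0 0 1 0 0 0;4 0.7 0 0 0 0;5 0.9 0 0 0 0;5 0.9 0 0 0 0;3 0.5 0 0 0 0")

```text
t: 11.22
eef_pos: [0.6, -0.2534, 0.3686]
orientation: [-0.0, 0.643, 0.766, 0.0]
force: [-1.3, -0.4, 0.5]
finger_gap: 0.258
gripper_force: 79.2
```

Call:
jog_arm(plan="1 0.2 0 0 0 0;1 0.2 0 0 0 0;1 0.2 0 0 0 0;0 0 0 0 0 0;0 0 0 0 0 0")

```text
t: 11.63
eef_pos: [0.6023, -0.253, 0.3687]
orientation: [0.0, 0.643, 0.766, 0.0]
force: [-0.6, 0.1, -0.8]
finger_gap: 0.255
gripper_force: 79.2
```

Call:
jog_arm(plan="1 0.2 0 0 0 0;1 0.2 0 0 0 0;1 0.2 0 0 0 0;0 0 0 0 0 0;0 0 0 0 0 0")

```text
t: 12.05
eef_pos: [0.6053, -0.2525, 0.3687]
orientation: [0.0, 0.643, 0.766, 0.0]
force: [0.1, 0.5, 0.3]
finger_gap: 0.258
gripper_force: 79.2
```

Call:
jog_arm(plan="1 0.2 0 0 0 0;1 0.2 0 0 0 0;0 0 0 0 0 0;0 0 0 0 0 0;0 0 0 0 0 0")

```text
t: 12.47
eef_pos: [0.6066, -0.2524, 0.3682]
orientation: [-0.001, 0.643, 0.765, -0.001]
force: [-9.6, -0.4, 0.1]
finger_gap: 0.254
gripper_force: 79.5
```

The band has met the backplate (−9.6 N). Ease the push slightly, then tug.

Call:
jog_arm(plan="-0.4 -0.1 0 0 0 0;0 0 -1 0 0 0;0 0 -1 0 0 0;0 0 -0.6 0 0 0;0 0 0 0 0 0")

```text
t: 12.88
eef_pos: [0.6064, -0.2524, 0.3661]
orientation: [-0.001, 0.643, 0.765, -0.001]
force: [-9.1, 0.5, 6.7]
finger_gap: 0.26
gripper_force: 80.3
```

Call:
jog_arm(plan="-0.3 0 -0.6 0 0 0;0 0 -0.6 0 0 0;0 0 0 0 0 0;0 0 0 0 0 0;0 0 0 0 0 0")

```text
t: 13.3
eef_pos: [0.6063, -0.2523, 0.3653]
orientation: [-0.0, 0.643, 0.766, -0.0]
force: [-8.0, 0.3, 7.9]
finger_gap: 0.256
gripper_force: 80.5
```

Call:
jog_arm(plan="0 0 0 0 0 0;0 0 0 0 0 0;0 0 0 0 0 0;0 0 0 0 0 0;0 0 0 0 0 0")

```text
t: 13.72
eef_pos: [0.6062, -0.2523, 0.3652]
orientation: [-0.0, 0.643, 0.766, -0.0]
force: [-8.4, -0.3, 7.8]
finger_gap: 0.255
gripper_force: 80.5
```

Call:
jog_arm(plan="0 0 0 0 0 0;0 0 0 0 0 0;0 0 0 0 0 0;0 0 0 0 0 0;0 0 0 0 0 0")

```text
t: 14.13
eef_pos: [0.6062, -0.2523, 0.3653]
orientation: [-0.0, 0.643, 0.766, -0.0]
force: [-7.5, -0.4, 7.5]
finger_gap: 0.257
gripper_force: 80.5
```

Call:
jog_arm(plan="0 0 0 0 0 0;0 0 0 0 0 0;0 0 0 0 0 0;0 0 0 0 0 0;0 0 0 0 0 0")

```text
t: 14.55
eef_pos: [0.6062, -0.2523, 0.3652]
orientation: [-0.0, 0.643, 0.765, -0.0]
force: [-7.9, 0.2, 7.0]
finger_gap: 0.256
gripper_force: 80.5
```

Only 7–8 N; I'll lower a little more and hold at 10 N.

Call:
jog_arm(plan="-0.4 0 -0.6 0 0 0;0 0 -0.5 0 0 0;0 0 0 0 0 0;0 0 0 0 0 0;0 0 0 0 0 0")

```text
t: 14.97
eef_pos: [0.606, -0.2523, 0.3644]
orientation: [0.0, 0.643, 0.765, -0.0]
force: [-6.5, -0.5, 8.5]
finger_gap: 0.261
gripper_force: 80.8
```

Call:
jog_arm(plan="0 0 0 0 0 0;0 0 0 0 0 0;0 0 0 0 0 0;0 0 0 0 0 0;0 0 0 0 0 0")

```text
t: 15.38
eef_pos: [0.606, -0.2523, 0.3644]
orientation: [0.0, 0.643, 0.766, -0.0]
force: [-6.0, 0.6, 8.4]
finger_gap: 0.259
gripper_force: 80.8
```

Call:
jog_arm(plan="0 0 -0.7 0 0 0;0 0 -0.6 0 0 0;0 0 0 0 0 0;0 0 0 0 0 0;0 0 0 0 0 0")

```text
t: 15.8
eef_pos: [0.6061, -0.2522, 0.3633]
orientation: [0.0, 0.643, 0.766, -0.0]
force: [-7.4, -0.7, 12.5]
finger_gap: 0.26
gripper_force: 81.2
```

Call:
jog_arm(plan="0 0 0 0 0 0;0 0 0 0 0 0;0 0 0 0 0 0;0 0 0 0 0 0;0 0 0 0 0 0")

```text
t: 16.22
eef_pos: [0.6061, -0.2522, 0.3633]
orientation: [0.0, 0.643, 0.766, -0.0]
force: [-7.5, 0.4, 11.2]
finger_gap: 0.258
gripper_force: 81.2
```

Call:
jog_arm(plan="0 0 0.4 0 0 0;0 0 0 0 0 0;0 0 0 0 0 0;0 0 0 0 0 0;0 0 0 0 0 0")

```text
t: 16.63
eef_pos: [0.6061, -0.2522, 0.3637]
orientation: [0.0, 0.643, 0.766, -0.0]
force: [-7.0, -0.2, 10.6]
finger_gap: 0.264
gripper_force: 81.0
```

Call:
jog_arm(plan="0 0 0 0 0 0;0 0 0 0 0 0;0 0 0 0 0 0;0 0 0 0 0 0;0 0 0 0 0 0")

```text
t: 17.05
eef_pos: [0.6061, -0.2522, 0.3637]
orientation: [0.0, 0.643, 0.766, -0.0]
force: [-7.7, 0.8, 10.0]
finger_gap: 0.261
gripper_force: 81.0
```

Call:
jog_arm(plan="0 0 0 0 0 0;0 0 0 0 0 0;0 0 0 0 0 0;0 0 0 0 0 0;0 0 0 0 0 0")

```text
t: 17.47
eef_pos: [0.6061, -0.2522, 0.3636]
orientation: [0.0, 0.643, 0.766, -0.0]
force: [-6.1, 0.3, 10.3]
finger_gap: 0.259
gripper_force: 81.0
```

Call:
jog_arm(plan="0 0 0 0 0 0;0 0 0 0 0 0;0 0 0 0 0 0;0 0 0 0 0 0;0 0 0 0 0 0")

```text
t: 17.88
eef_pos: [0.606, -0.2522, 0.3636]
orientation: [0.0, 0.643, 0.766, -0.0]
force: [-6.8, -0.2, 9.4]
finger_gap: 0.26
gripper_force: 81.0
```

Call:
jog_arm(plan="0 0 1 0 0 0;0 0 1 0 0 0;0 0 1 0 0 0;-0.4 -0.1 0 0 0 0;0 0 0 0 0 0")

```text
t: 18.3
eef_pos: [0.6058, -0.2523, 0.3661]
orientation: [0.0, 0.643, 0.766, 0.0]
force: [-2.5, -1.1, 4.2]
finger_gap: 0.259
gripper_force: 80.1
```

Call:
jog_arm(plan="0 0 0 0 0 0;0 0 0 0 0 0;0 0 0 0 0 0")

```text
t: 18.55
eef_pos: [0.6058, -0.2524, 0.3659]
orientation: [0.0, 0.643, 0.766, -0.0]
force: [-2.1, -1.1, 5.0]
finger_gap: 0.259
gripper_force: 80.1
```

```bash
python3 - <<'E'
from h import *
s=read_state();print(s["t"],s["eef_pos"],s["orientation"],s["force"],s["moment"],s["finger_gap"])
im=camera("wrist")[:,:,::-1].copy();sc=camera("scene")[:,:,::-1].copy()
cv2.imwrite("pics/s6raw.png",sc)
o=np.zeros((600,800,3),np.uint8);o[:480,:400]=im[:,120:520];o[:560,400:]=cv2.resize(sc[200:340,180:280],None,fx=4,fy=4)
cv2.imwrite("pics/w6.png",o)
E
```

```text
18.55 [ 0.60579219 -0.25236027  0.36594586] [ 1.36962657e-04  6.43405326e-01  7.65525681e-01 -1.35050847e-05] [-2.06772444 -1.13584476  4.99973172] [-0.11540329  0.38363624  0.10959785] 0.25900712832959694
```

View pics/w6.png

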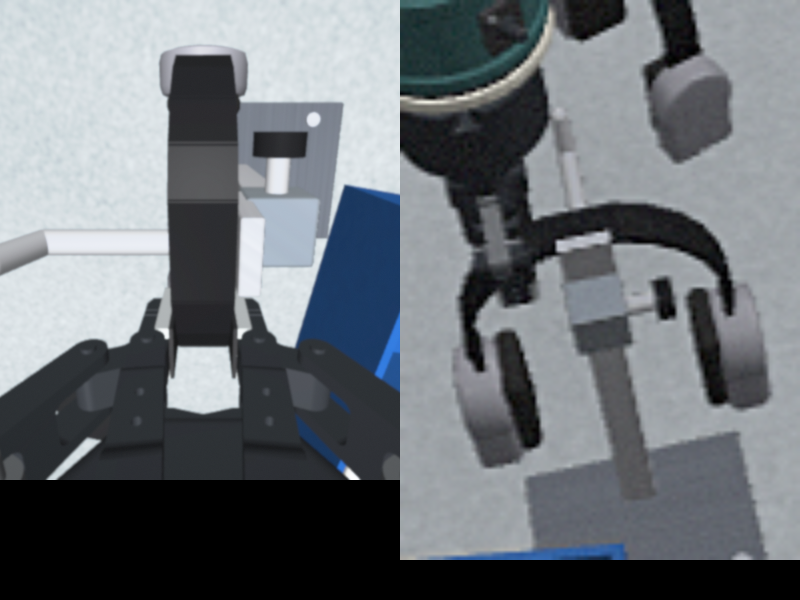

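Call:
jog_arm(plan="0 0 0.7 0 0 0;0 0 0.8 0 0 0;0 0 0 0 0 0;0 0 0 0 0 0;0 0 0 0 0 0")

```text
t: 19.07
eef_pos: [0.6058, -0.2524, 0.3673]
orientation: [0.0, 0.643, 0.766, -0.0]
force: [1.0, -2.2, 1.3]
finger_gap: 0.258
gripper_force: 79.7
```

Call:
jog_arm(plan="0.3 0.1 0.4 0 0 0;0 0 0 0 0 0;0 0 0 0 0 0;0 0 0 0 0 0;0 0 0 0 0 0")

```text
t: 19.48
eef_pos: [0.6059, -0.2523, 0.3676]
orientation: [-0.0, 0.643, 0.766, -0.0]
force: [-2.9, -3.1, 0.7]
finger_gap: 0.258
gripper_force: 79.6
```

Call:
jog_arm(plan="0 0 0 0 0 0;0 0 0 0 0 0;0 0 0 0 0 0;0 0 0 0 0 0;0 0 0 0 0 0", jaw=0.1)

```text
t: 19.9
eef_pos: [0.6061, -0.252, 0.3677]
orientation: [-0.0, 0.643, 0.766, 0.0]
force: [0.4, -0.0, 1.0]
finger_gap: 0.548
gripper_force: 0.0
```

Call:
jog_arm(plan="0 0 0 0 0 0;0 0 0 0 0 0;0 0 0 0 0 0;0 0 0 0 0 0;0 0 0 0 0 0")

```text
t: 20.32
eef_pos: [0.606, -0.2522, 0.3678]
orientation: [0.0, 0.643, 0.766, -0.0]
force: [0.1, -0.2, 0.1]
finger_gap: 0.552
gripper_force: 0.0
```

Free, with no contact forces. I go straight up, then let it settle and check.

Call:
jog_arm(plan="0 0 3 0 0 0;0 0 8 0 0 0;0 0 12 0 0 0;0 0 15 0 0 0;0 0 20 0 0 0")

```text
t: 20.73
eef_pos: [0.6059, -0.2521, 0.4268]
orientation: [-0.0, 0.643, 0.766, -0.0]
force: [-1.0, 0.5, 0.5]
finger_gap: 0.551
gripper_force: 0.0
```

Call:
jog_arm(plan="0 0 20 0 0 0;-5 0 20 0 0 0;-15 0 5 0 0 0;-25 0 0 0 0 0;-30 0 0 0 0 0")

```text
t: 21.15
eef_pos: [0.5308, -0.2516, 0.4721]
orientation: [0.001, 0.643, 0.766, 0.0]
force: [0.9, -1.4, 0.1]
finger_gap: 0.548
gripper_force: 0.0
```

Call:
jog_arm(plan="-30 0 0 0 0 0;-30 0 0 0 0 0;-15 0 0 0 0 0;0 0 0 0 0 0;0 0 0 0 0 0")

```text
t: 21.57
eef_pos: [0.4557, -0.2522, 0.4723]
orientation: [0.001, 0.644, 0.765, -0.0]
force: [-0.2, 0.2, 0.2]
finger_gap: 0.551
gripper_force: 0.0
```

```bash
python3 - <<'E'
from h import *
a=camera("scene")[:,:,::-1].copy()
for i in range(20): b=camera("scene")[:,:,::-1].copy()
w=camera("wrist")[:,:,::-1].copy();s=read_state();print(s["t"],s["eef_pos"],s["force"])
d=cv2.absdiff(a,b)[200:340,180:290];print("moving px",int((d.max(2)>40).sum()))
o=np.zeros((600,800,3),np.uint8);o[:560,:440]=cv2.resize(b[200:340,180:290],None,fx=4,fy=4);o[:270,440:]=cv2.resize(w,(360,270));o[280:550,440:]=cv2.resize(b,(360,270))
cv2.imwrite("pics/f.png",o)
E
```

```text
22.6667 [ 0.45601183 -0.25218521  0.47078726] [1.43581409 0.23477746 0.42304128]
moving px 0
```

View pics/f.png

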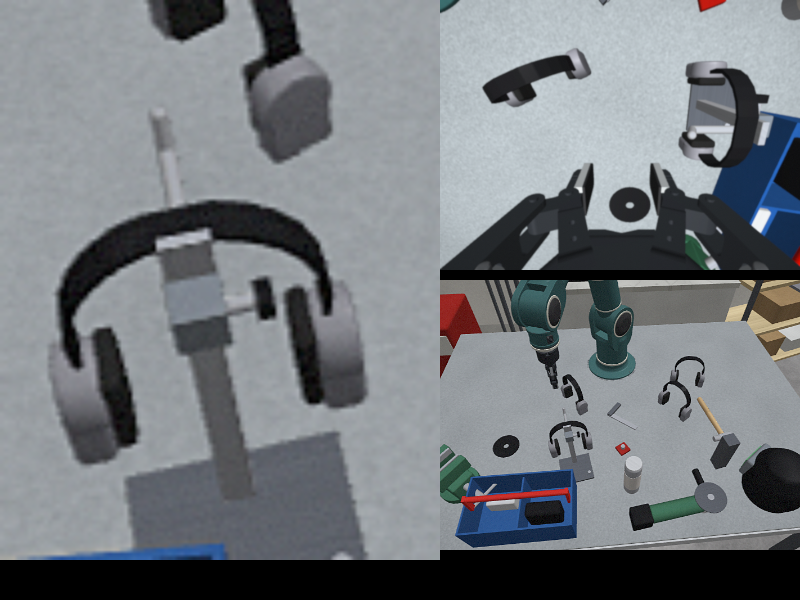

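The ears hang still and level on the bar, right behind the backplate. The bar crosses the middle of the band (crop (190,215)), the gripper is clear, and the other things are where they were.

```bash
python3 -c "from station import sign_off;print(sign_off())"
```

```text
the job is handed in; nothing more can be done
None
```

The ear defenders hang still by the middle of their headband against the backplate, tugged at about 10 N for over a second (hook load stayed below about 15 N) and released, and the job is handed in.

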